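# Move three reagent vessels on one station each

## Robot

A 7-joint arm with a two-finger parallel gripper is mounted at the origin on the work surface. World frame = base frame: x ahead of the robot, y to its left, z up, the work surface at z = 0. Lengths are in m, angles in rad, forces in N, time in s.
With the tool pointing down it reaches from about 0.4 to 0.85 m from the base axis. Payload 10.4 kg.
Tool frame: the origin (TCP) lies on the centre line of the jaws, within the pads' length; the fingertips stand 14 mm ahead of it and the grasp point (between the pads) lies 5 mm behind it (manip.tip_reach is the distance from the TCP to the fingertips, in m); z points along the fingers, y is the line along which they close (so a half turn about z gives the same grasp; the last joint's range is limited). The gripper opens to 85 mm and grips with 20 to 120 N. Pads are 22 mm wide; open, the fingers measure 114 mm over their backs; the gripper's body (76 mm by 85 mm) begins 54 mm behind the grasp point. The pads swing forward as they close: fully open they stand 13 mm farther back than shut.
Start: joints at [1.222, 0.332, -0.065, 1.46, 0.022, 1.35, -0.088], TCP at [0.2, -0.592, 0.245] pointing down, gripper open.
Joint ranges: [-2.6, 2.6], [-0.5, 2.12], [-1.47, 1.34], [0.16, 2.42], [-1.27, 4.41], [0.06, 2.06], [-2.6, 2.6]. Speed limits (rad/s): [2.22, 2.22, 2.79, 2.79, 3.14, 3.14, 3.14].

## Interface

Orientations are given as a unit quaternion [x, y, z, w].
In Python, from workcell import manip gives the robot as it stands.
- The arm moves only by the shell command python3 -m pendant 'ROWS' [FORCE]. ROWS is JSON, a list of rows, each a list of 7 numbers: the shift along the tool's x, y, z in units of 50 mm (1.0 is 50 mm), then the turn, a rotation vector about the tool's x, y, z in units of 8 degrees (1.0 is 8 degrees), then the opening, from -1 (shut) to 1 (fully open), so that 0 is half open. In form: [[dx, dy, dz, ax, ay, az, jaw], ...]. A call has exactly 10 rows; each row is the pose to reach, as a shift and turn from the pose commanded when the call began, along the tool's axes at that moment; what a row does not reach only later rows make up. A row lasts 1/8 s, in which the tool goes at most 62.5 mm and 10.7 degrees, less where a joint would pass 70% of its speed; a pose out of reach is approached as far as the arm can. A call with a gripper value outside its range is refused whole. The fingers move at their own pace and stop on an object; FORCE is the grip in N (left out, the last holds). Time passes only in rows, so rows that repeat a pose let the fingers close, or fill a call up. It gives the time, the measured TCP pose, the force, the opening and the grip force at its end, in the units of the state.
- manip.get_obs(): the state, without advancing time (a new reading comes with each control period).
- manip.camera(name): name is "side" or "top" or "wrist"; returns (picture, depth): 400x640x3 uint8, red, green, blue; 400x640 float32, m along the optical axis (not along the pixel's ray), 0 where there is no reading.
- manip.get_calibration(name): a dict with "fx", "fy", "cx", "cy" (pixels), "xyz" and "orientation" of the camera in the world. Camera axes: x right, y up, looking along -z (the intrinsics and any distortion apply to the point x, -y, -z); pixel columns grow to the right and rows downward; lengths in m; the calibration is good to about 2 mm. A picture is of the moment at which its call begins: read the wrist's pose just before it. get_calibration takes no time and is no camera call; for the wrist camera it gives the pose at the moment of the call.
- manip.hand_in(): hands the job in; it is judged then, once.
Trained networks look in the newest picture that a camera, given by its name, has taken for a name from the list of things; names that differ only in an ending like _2 or _b are one class to them, and where a whole thing is asked for, a point or a joint stands for the part that bears it (a point fixed in the world has none). Each returns a list of dicts, best first, with "p" (0 to 1); they miss things now and then, are a little off and sometimes report something else, mostly with a low value. They report only what shows in the picture. A call takes as long as a camera call. They do not tell look-alikes from the thing itself.
- manip.find_in(thing, camera): "box" ([left, top, right, bottom] in pixels, round what is visible of it).
- manip.trace(thing, camera): "pixels" (400x640 bool, what is visible of it) and "box" ([left, top, right, bottom] in pixels, round what is visible of it).
- manip.tip_of(thing, camera): "pixel" ([column, row] in pixels: a listed point, or the origin of a listed thing).
The state is a dict: "clock": time; "joint_pos": joint angles; "joint_velocities": joint speeds; "tau": joint torques, N m; "position": TCP position; "ee_rot": TCP orientation; "ft_force": force on the tool from outside, world axes, zero at the start; "torque": the same for the moment, N m; "grip_width": opening from 0.0 (shut) to 1.0 (fully open); "grasp_force": force on a finger pad.
Only numpy, scipy, OpenCV 4.12 (cv2) and the standard library are available. Lean on these libraries where they do the work, as an engineer would, in place of code of your own. Each camera call takes 0.05 s, during which the arm holds its last target. There are 200 camera calls.

## Task

Move the three reagent vessels on to their next stations: the spouted beaker from the balance to the middle of the magnetic stirrer's plate, the round bottle from the stirrer to the middle of the analyser's bottle tray, and the square bottle from that tray to the middle of the balance pan. Each station holds only one vessel, so let one of them wait on the bare white tile meanwhile, and leave the tile bare at the end. Keep the vessels upright, set them down gently without dropping them, and leave the tube rack, the brass weight and the box of wipes where they are.

Things in the scene. Friction and masses are not known exactly. Their poses are not given: they have to be found in the camera images.
- beaker_mid (a point): Plastic laboratory beaker, open at the top, with a small pouring spout: outside diameter 58 mm at the foot to 62 mm at the rim, 82 mm high, wall 3 mm, 130 to 250 g. Stands upright. The point is on its axis, half-way up (41 mm above its underside); its z points up, the spout points along its y and sticks out 11 mm at the rim only. It starts on the balance pan and belongs on the stirrer plate. Grip it across the outside.
- round_bottle_mid (a point): Round plastic bottle with a screw cap: body 60 mm in diameter up to 74 mm high, then a conical shoulder and a ribbed cap 37 mm in diameter; 106 mm high overall, 210 to 420 g. The point is on its axis, 53 mm above its underside (half-way up, on the straight body); its z points up. It starts on the stirrer plate and belongs in the bottle tray.
- square_bottle_mid (a point): Square plastic bottle with a screw cap: body 56 mm by 56 mm up to 76 mm high, then a conical shoulder and a ribbed cap 37 mm in diameter; 106 mm high overall, 210 to 420 g. The point is on its axis, 53 mm above its underside (half-way up, on the straight body); its z points up, its x and y are square to its side faces. It starts in the bottle tray and belongs on the balance pan.
- balance_pan (a point): Laboratory balance: flat case 145 mm wide and 205 mm deep, 40 mm high, with a display at the end that faces the robot, and a round steel pan 116 mm in diameter whose top is 54 mm above the bench. Fixed; it does not sink. The point is the centre of the pan's top; z up, the display lies along its -x.
- stirrer_plate (a point): Magnetic stirrer: case 125 mm wide and 165 mm deep with a control knob on the side that faces the robot, and a round aluminium plate 114 mm in diameter on top, 56 mm above the bench. Fixed. The point is the centre of the plate's top; z up, the knob lies along its -x.
- tray_floor (a point): The analyser's bottle tray: square grey tray, 125 mm by 125 mm outside, walls 4 mm thick and 22 mm high, floor 5 mm above the bench, with a low bracket with two nozzle holes along its far side (along its +x, no higher than the walls). Fixed. The point is the centre of the floor's top; z up.
- tile_top (a point): Bare white glazed tile, 150 mm square and 8 mm thick, lying on the bench; the free set-down place. Fixed. The point is the centre of its top; z up.
- tube_rack: Bystander: white rack with five capped sample tubes in a row, 24 mm by 110 mm (along its y) and 78 mm high. Loose. Origin at the centre of its underside.
- check_weight: Bystander: brass check weight with a knob, 30 mm in diameter and 48 mm high. Loose. Origin at the centre of its underside.
- wipes_box: Bystander: cardboard box of wipes, 75 mm by 125 mm (along its y) and 55 mm high, a paper tissue sticking out to 75 mm. Loose. Origin at the centre of its underside.
Things that resemble listed ones, but are neither listed nor needed, are in the scene too. Of the things shaped like the part that bears tile_top, the white one is meant. What is shaped like the part that bears square_bottle_mid but blue or pink is not meant.

How it is judged:
By the outcome, as a careful person would: the job done as asked, in the order asked, and still so for the second after the job is handed in, with the robot touching nothing.
It also fails if it takes over 131 s, if anything falls off the work surface, if the arm or the gripper's body presses on something with over 40 N, if the wrist force passes 120 N, or if a joint passes its speed limit or range.

## Working session

There is one attempt and no reset: what is moved stays moved. The work goes in short steps, Python scripts to look and compute and a shell command to move; the robot and the scene stay as the last step left them, time stands still between calls to the robot, and variables do not carry over. Pictures are saved under pics/ and viewed, at most 14 in all, crops included, and the job is handed in when it is done.

```bash
mkdir -p pics; cat > h.py <<'E'
import numpy as np,cv2
from workcell import manip
from scipy.spatial.transform import Rotation as R
def world(cam,cal,d,u,v):
    z=d; p=np.array([(u-cal['cx'])/cal['fx']*z,-(v-cal['cy'])/cal['fy']*z,-z])
    return R.from_quat(cal['orientation']).apply(p)+np.array(cal['xyz'])
def cloud(cal,d):
    v,u=np.mgrid[0:400,0:640]; 
    p=np.stack([(u-cal['cx'])/cal['fx']*d,-(v-cal['cy'])/cal['fy']*d,-d],-1).reshape(-1,3)
    return (R.from_quat(cal['orientation']).apply(p)+np.array(cal['xyz'])).reshape(400,640,3)
def save(n,im): cv2.imwrite('pics/'+n+'.png',im[:,:,::-1])
E
python3 - <<'E'
from h import *
np.set_printoptions(precision=3,suppress=True)
o=manip.get_obs(); print(o['position'],o['ee_rot'],o['clock'])
for c in ['top','side']:
    cal=manip.get_calibration(c); im,d=manip.camera(c); save(c+'0',im); P=cloud(cal,d); print(c,cal)
    np.save(c+'.npy',P)
    if c=='top':
      for t in ['beaker_mid','round_bottle_mid','square_bottle_mid','balance_pan','stirrer_plate','tray_floor','tile_top','tube_rack','check_weight','wipes_box']:
        for r in manip.tip_of(t,c)[:4]:
            u,v=np.round(r['pixel']).astype(int); print(t,round(r['p'],2),u,v,P[v,u])
E
```

```text
[ 0.2   -0.592  0.245] [ 0.987  0.162 -0.    -0.001] 0.0
top {'fx': 445.31039101622343, 'fy': 445.31039101622343, 'cx': 318.91970476343045, 'cy': 198.34270998233632, 'xyz': array([ 0.346, -0.108,  1.292]), 'orientation': array([ 0.05 , -0.046, -0.701,  0.71 ])}
beaker_mid 0.9 130 214 [0.464 0.426 0.06 ]
round_bottle_mid 0.98 235 210 [0.468 0.114 0.161]
square_bottle_mid 0.92 323 178 [ 0.562 -0.11   0.112]
square_bottle_mid 0.86 272 136 [0.679 0.031 0.106]
square_bottle_mid 0.58 322 232 [ 0.418 -0.109  0.104]
balance_pan 0.88 138 218 [0.45  0.387 0.098]
stirrer_plate 0.84 244 209 [0.472 0.094 0.145]
tray_floor 0.74 319 183 [ 0.55  -0.1    0.105]
tile_top 0.81 395 299 [ 0.237 -0.318  0.004]
tile_top 0.7 491 224 [ 0.453 -0.598  0.002]
tile_top 0.61 414 221 [ 0.458 -0.374  0.01 ]
tube_rack 0.71 174 146 [0.655 0.308 0.078]
check_weight 0.71 236 209 [0.471 0.112 0.159]
wipes_box 0.66 390 147 [ 0.665 -0.3    0.055]
side {'fx': 502.07096001666827, 'fy': 502.07096001666827, 'cx': 322.398116909127, 'cy': 198.01867521095573, 'xyz': array([-0.443, -1.164,  0.967]), 'orientation': array([ 0.46 , -0.178, -0.298,  0.817])}
```

View pics/top0.png

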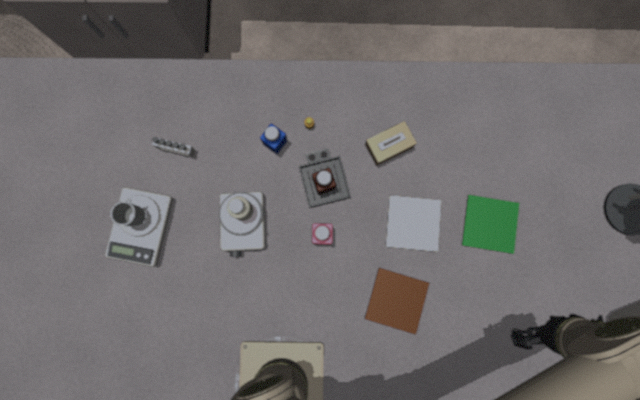

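View pics/side0.png

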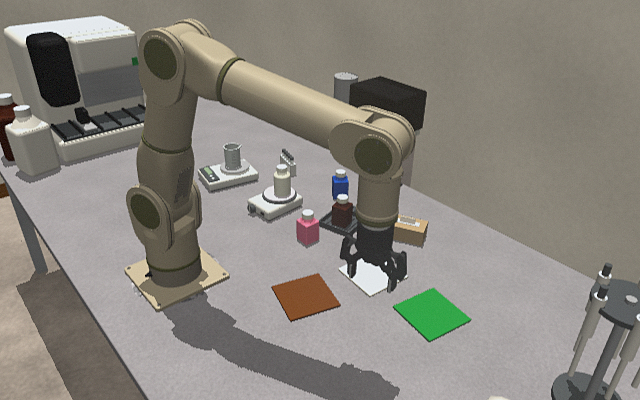

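The top picture shows the beaker (128,214) on the balance, the round bottle (240,207) on the stirrer, the brown square bottle (323,178) in the tray, and blue and pink decoys. The white tile is at (414,223), between the brown and green ones.

```bash
python3 - <<'E'
from h import *
from scipy.optimize import least_squares
np.set_printoptions(precision=3,suppress=True)
P=np.load('top.npy'); im=cv2.imread('pics/top0.png')[:,:,::-1].astype(int)
X,Y,Z=P[...,0],P[...,1],P[...,2]
def near(c,r): return np.hypot(X-c[0],Y-c[1])<r
def rect(m,name):
    r=cv2.minAreaRect((P[m][:,:2]*1000).astype(np.float32)); print(name,m.sum(),r, 'z',np.median(Z[m]))
rect((near((.458,-.374),.11))&(im.min(2)>120)&(Z<.02),'tile')
rect(near((.55,-.1),.11)&(Z>.013)&(Z<.03)&near((.54,-.105),.09),'tray')
for n,c in (('sq',(.55,-.105)),):
    for lo,hi in((.03,.078),(.07,.09),(.1,.125)):
        m=near(c,.06)&(Z>lo)&(Z<hi); rect(m,n+str(lo)); print(P[m].mean(0))
def circ(m,name,r0):
    p=P[m][:,:2]; print(name,m.sum(),p.min(0),p.max(0),'mid',(p.min(0)+p.max(0))/2,np.median(Z[m]), cv2.minEnclosingCircle((p*1000).astype(np.float32)))
circ(near((.46,.39),.08)&(Z>.048)&(Z<.06),'pan',.058)
circ(near((.46,.10),.08)&(Z>.05)&(Z<.062),'plate',.057)
circ(near((.46,.10),.08)&(Z>.15)&(Z<.18),'roundcap',.018)
circ(near((.46,.10),.08)&(Z>.12)&(Z<.18),'roundtop',.018)
circ(near((.46,.39),.08)&(Z>.128)&(Z<.15),'rim',.031)
for t,k in (('balance_pan',1),('stirrer_plate',1),('tray_floor',1),('tile_top',3),('beaker_mid',1),('round_bottle_mid',1),('square_bottle_mid',1)):
    pass
# intersect network pixels with known heights
cal=manip.get_calibration('top'); o=np.array(cal['xyz'])
for n,u,v,h in(('beaker',130,214,.095),('round',235,210,.109),('sq',323,178,.058),('pan',138,218,.054),('plate',244,209,.056),('tray',319,183,.005),('tile',414,221,.008)):
    q=world('top',cal,1,u,v)-o; print(n,o+q*(h-o[2])/q[2])
E
python3 -c "
import cv2;a=cv2.imread('pics/top0.png')[110:280,90:360];cv2.imwrite('pics/crop.png',cv2.resize(a,None,fx=2.9,fy=2.9,interpolation=2))"
```

```text
tile 2975 ((457.05609130859375, -376.56268310546875), (215.05197143554688, 210.49522399902344), 0.6869778633117676) z 0.006817383404559507
tray 216 ((570.0491943359375, -112.7838363647461), (124.74496459960938, 124.93563842773438), 14.82185173034668) z 0.0212758998093473
sq0.03 120 ((564.8655395507812, -110.82869720458984), (56.885318756103516, 55.921287536621094), 20.236648559570312) z 0.07403969834633795
[ 0.552 -0.111  0.066]
sq0.07 241 ((565.0119018554688, -110.70685577392578), (56.54411697387695, 55.84189224243164), 19.960346221923828) z 0.07970719735855036
[ 0.561 -0.111  0.08 ]
sq0.1 153 ((564.5499267578125, -111.73052215576172), (36.322174072265625, 35.29511260986328), 0.926459789276123) z 0.10899218455425785
[ 0.564 -0.111  0.109]
pan 839 [0.406 0.349] [0.519 0.456] mid [0.463 0.403] 0.054018296856594095 ((462.04876708984375, 407.4526672363281), 58.532379150390625)
plate 872 [0.41  0.062] [0.531 0.179] mid [0.47 0.12] 0.055341654964198295 ((473.40679931640625, 117.65764617919922), 65.2033462524414)
roundcap 171 [0.46  0.094] [0.497 0.132] mid [0.479 0.113] 0.16113816269834236 ((478.4472351074219, 113.53488159179688), 19.572580337524414)
roundtop 401 [0.45  0.084] [0.509 0.142] mid [0.479 0.113] 0.1401714273404311 ((479.5318298339844, 113.22705841064453), 29.986967086791992)
rim 183 [0.428 0.381] [0.496 0.447] mid [0.462 0.414] 0.13541103180267178 ((463.42413330078125, 414.05841064453125), 36.494384765625)
beaker [0.461 0.411 0.095]
round [0.473 0.124 0.109]
sq [ 0.572 -0.11   0.058]
pan [0.454 0.405 0.054]
plate [0.482 0.109 0.056]
tray [ 0.567 -0.099  0.005]
tile [ 0.458 -0.375  0.008]
```

View pics/crop.png

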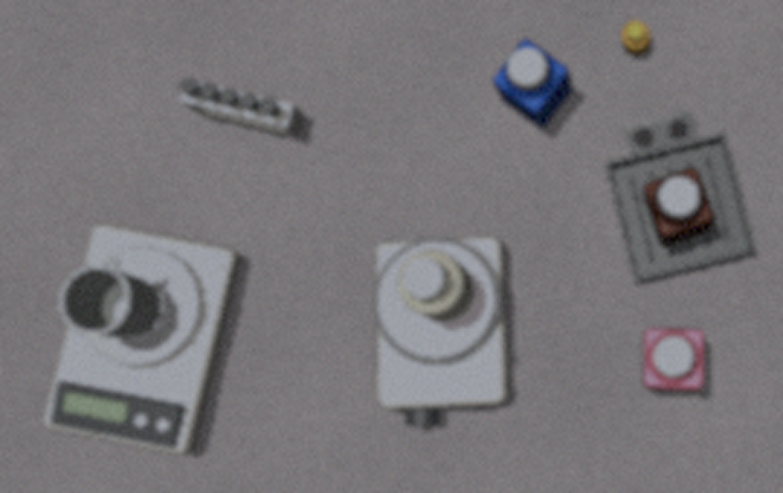

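```bash
cat >> h.py <<'E'
def go(x,y,z,yaw=None):
    """print tool-axis units to reach world x,y,z with tool x at yaw deg"""
    o=manip.get_obs(); r=R.from_quat(o['ee_rot']); p=np.array(o['position'])
    d=r.inv().apply(np.array([x,y,z])-p)/.05
    m=r.as_matrix(); cy=np.degrees(np.arctan2(m[1,0],m[0,0]))
    yaw=cy if yaw is None else yaw
    t=R.from_euler('z',yaw,degrees=True)*R.from_quat([1,0,0,0])
    a=(r.inv()*t).as_rotvec(degrees=True)/8
    print('d',d.round(2),'a',a.round(2),'yaw',round(cy,1),'pos',p.round(3),'F',np.round(o['ft_force'],1),'w',round(o['grip_width'],3),'gf',round(o['grasp_force'],1),'t',round(o['clock'],2))
E
python3 - <<'E'
from h import *
from scipy.optimize import least_squares
go(.565,-.111,.245,20); go(.565,-.111,.06,20)
P=np.load('top.npy');X,Y,Z=P[...,0],P[...,1],P[...,2]
def hull_fit(m,c,r):
    p=P[m][:,:2]; h=cv2.convexHull((p*1000).astype(np.float32))[:,0]/1000
    f=least_squares(lambda q:np.hypot(*(h-q).T)-r,c,loss='soft_l1',f_scale=.001); print(f.x.round(4),np.abs(f.fun).round(4).max())
n=lambda c,r:np.hypot(X-c[0],Y-c[1])<r
hull_fit(n((.462,.412),.06)&(Z>.129)&(Z<.15),(.462,.412),.031)
hull_fit(n((.462,.403),.075)&(abs(Z-.054)<.004),(.462,.403),.058)
hull_fit(n((.471,.12),.075)&(abs(Z-.056)<.004),(.471,.12),.057)
m=n((.46,.414),.06)&(Z>.129); c=np.array([.462,.414]);print((P[m][:,:2]-c)[np.argsort(-np.hypot(*(P[m][:,:2]-c).T))[:6]])
E
```

```text
d [ 9.99 -6.78  0.01] a [ 0.   -0.   -0.17] yaw 18.7 pos [ 0.2   -0.592  0.245] F [-0.1 -0.2  1.1] w 1.0 gf 0.0 t 0.6
d [ 9.99 -6.78  3.71] a [ 0.   -0.   -0.17] yaw 18.7 pos [ 0.2   -0.592  0.245] F [-0.1 -0.2  1.1] w 1.0 gf 0.0 t 0.6
[0.4589 0.4151] 0.01
[0.462  0.4076] 0.002
[0.4691 0.1202] 0.0052
[[ 0.0343344  -0.01571327]
 [ 0.03385958 -0.01458644]
 [ 0.03129584 -0.01723895]
 [-0.02897606  0.02024902]
 [-0.03417246 -0.00798619]
 [-0.01334552  0.03210187]]
```

```bash
python3 -m pendant '[[0.8,-0.54,0,0,0,0,1],[1.8,-1.2,0,0,0,0,1],[2.8,-1.9,0,0,0,0,1],[3.9,-2.6,0,0,0,0,1],[4.9,-3.3,0,0,0,0,1],[6,-4.05,0,0,0,0,1],[7,-4.75,0,0,0,-0.1,1],[8,-5.4,0,0,0,-0.17,1],[9,-6.1,0,0,0,-0.17,1],[9.99,-6.78,0,0,0,-0.17,1]]' 50 && python3 -c "
from h import *
im,d=manip.camera('wrist');save('w1',im)
go(.565,-.111,.06,20)
cal=manip.get_calibration('wrist')
P=cloud(cal,d)
m=(np.hypot(P[...,0]-.565,P[...,1]+.111)<.06)&(P[...,2]>.1);print(m.sum(),cv2.minEnclosingCircle((P[m][:,:2]*1000).astype(np.float32)))
m=(np.hypot(P[...,0]-.565,P[...,1]+.111)<.06)&(P[...,2]>.06);print(m.sum(),cv2.minAreaRect((P[m][:,:2]*1000).astype(np.float32)))
"
```

```text
clock: 1.85
position: [0.5658, -0.1094, 0.2456]
ee_rot: [0.985, 0.174, 0.0, 0.0]
ft_force: [1.3, -1.1, 0.1]
grip_width: 0.999
grasp_force: 0.0
d [-0.16  0.18  3.71] a [-0.02 -0.03  0.07] yaw 20.5 pos [ 0.569 -0.101  0.245] F [-2.1  8.1 -1.2] w 1.0 gf 0.0 t 1.9
35295 ((565.19921875, -110.9251708984375), 59.96651840209961)
37215 ((570.8978881835938, -108.77218627929688), (56.31889343261719, 119.91738891601562), 20.624835968017578)
```

View pics/w1.png

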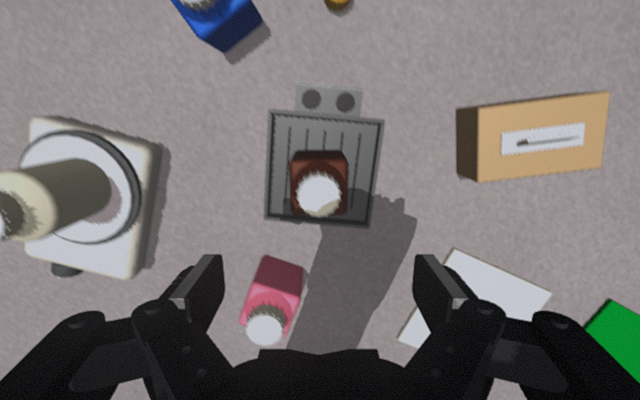

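The wrist picture shows the brown bottle's cap at (320,192), centred between the open jaws; the way down is clear.

```bash
python3 -m pendant '[[0,0,0.4,0,0,0,1],[0,0,1,0,0,0,1],[0,0,1.6,0,0,0,1],[0,0,2.2,0,0,0,1],[0,0,2.8,0,0,0,1],[0,0,3.2,0,0,0,1],[0,0,3.5,0,0,0,1],[0,0,3.65,0,0,0,1],[0,0,3.7,0,0,0,1],[0,0,3.7,0,0,0,1]]' && python3 -m pendant '[[0,0,0,0,0,0,0.5],[0,0,0,0,0,0,0],[0,0,0,0,0,0,0],[0,0,0,0,0,0,-0.3],[0,0,0,0,0,0,-0.3],[0,0,0,0,0,0,-0.3],[0,0,0,0,0,0,-0.3],[0,0,0,0,0,0,-0.3],[0,0,0,0,0,0,-0.3],[0,0,0,0,0,0,-0.3]]' 50; python3 -c "
from h import *
go(.457,-.3757,.25,20)"
```

```text
clock: 3.15
position: [0.5651, -0.1112, 0.0608]
ee_rot: [0.985, 0.174, 0.0, 0.0]
ft_force: [-0.1, -0.1, -0.1]
grip_width: 0.999
grasp_force: 0.0
clock: 4.4
position: [0.5653, -0.111, 0.061]
ee_rot: [0.985, 0.174, 0.001, 0.0]
ft_force: [-1.5, 0.3, 5.7]
grip_width: 0.645
grasp_force: 54.5
d [-3.84  4.23 -3.78] a [ 0.   -0.01  0.  ] yaw 20.0 pos [ 0.565 -0.111  0.061] F [-1.5  0.3  5.7] w 0.645 gf 54.5 t 4.4
```

```bash
python3 -m pendant '[[0,0,-0.2,0,0,0,-0.3],[0,0,-0.6,0,0,0,-0.3],[0,0,-1.2,0,0,0,-0.3],[-0.3,0.3,-1.7,0,0,0,-0.3],[-0.8,0.9,-2,0,0,0,-0.3],[-1.5,1.6,-2,0,0,0,-0.3],[-2.2,2.4,-2,0,0,0,-0.3],[-2.9,3.2,-2,0,0,0,-0.3],[-3.5,3.9,-2,0,0,0,-0.3],[-3.84,4.23,-2,0,0,0,-0.3]]' && python3 -m pendant '[[0,0,0,0,0,0,-0.3],[0,0,0.2,0,0,0,-0.3],[0,0,0.6,0,0,0,-0.3],[0,0,1,0,0,0,-0.3],[0,0,1.4,0,0,0,-0.3],[0,0,1.7,0,0,0,-0.3],[0,0,1.8,0,0,0,-0.3],[0,0,1.84,0,0,0,-0.3],[0,0,1.87,0,0,0,-0.3],[0,0,1.9,0,0,0,-0.3]]'; python3 -c "
from h import *
go(.457,-.3757,.064,20)"
```

```text
clock: 5.65
position: [0.4552, -0.3785, 0.1615]
ee_rot: [0.985, 0.172, 0.0, 0.001]
ft_force: [0.8, -0.6, -1.9]
grip_width: 0.65
grasp_force: 53.8
clock: 6.9
position: [0.4571, -0.3758, 0.0658]
ee_rot: [0.985, 0.174, 0.0, 0.0]
ft_force: [-0.3, 0.3, -2.8]
grip_width: 0.645
grasp_force: 53.8
d [-0.   -0.    0.04] a [ 0.01 -0.    0.  ] yaw 20.0 pos [ 0.457 -0.376  0.066] F [-0.3  0.3 -2.8] w 0.645 gf 53.8 t 6.9
```

```bash
python3 -m pendant '[[0,0,0.01,0,0,0,-0.3],[0,0,0.02,0,0,0,-0.3],[0,0,0.03,0,0,0,-0.3],[0,0,0.03,0,0,0,-0.3],[0,0,0.04,0,0,0,-0.3],[0,0,0.04,0,0,0,-0.3],[0,0,0.05,0,0,0,-0.3],[0,0,0.05,0,0,0,-0.3],[0,0,0.05,0,0,0,-0.3],[0,0,0.05,0,0,0,-0.3]]'
```

```text
clock: 8.15
position: [0.4569, -0.3757, 0.0649]
ee_rot: [0.985, 0.174, -0.0, 0.0]
ft_force: [-7.9, 5.1, 19.5]
grip_width: 0.65
grasp_force: 56.5
```

```bash
python3 -m pendant '[[0,0,0,0,0,0,-0.1],[0,0,0,0,0,0,0.3],[0,0,0,0,0,0,0.7],[0,0,0,0,0,0,1],[0,0,-0.3,0,0,0,1],[0,0,-0.9,0,0,0,1],[0,0,-1.7,0,0,0,1],[0,0,-2.6,0,0,0,1],[0,0,-3.4,0,0,0,1],[0,0,-3.7,0,0,0,1]]'; python3 -c "
from h import *
go(.479,.113,.25,100)"
```

```text
clock: 9.4
position: [0.4577, -0.376, 0.2514]
ee_rot: [0.985, 0.174, 0.002, 0.002]
ft_force: [0.1, 0.1, -1.1]
grip_width: 1.002
grasp_force: 0.0
d [ 3.75 -9.04  0.  ] a [  0.04   0.01 -10.  ] yaw 20.0 pos [ 0.458 -0.376  0.251] F [ 0.1  0.1 -1.1] w 1.002 gf 0.0 t 9.4
```

```bash
python3 -m pendant '[[0.3,-0.7,0,0,0,-0.8,1],[0.7,-1.7,0,0,0,-2,1],[1.1,-2.7,0,0,0,-3.2,1],[1.55,-3.7,0,0,0,-4.4,1],[2,-4.75,0,0,0,-5.6,1],[2.4,-5.8,0,0,0,-6.8,1],[2.85,-6.8,0,0,0,-8,1],[3.25,-7.8,0,0,0,-9,1],[3.6,-8.6,0,0,0,-9.7,1],[3.75,-9.04,0,0,0,-10,1]]' 50; python3 -c "
from h import *
im,d=manip.camera('wrist')
go(.479,.113,.111,100)"
```

```text
clock: 10.65
position: [0.4777, 0.1155, 0.2476]
ee_rot: [0.641, 0.768, -0.0, -0.0]
ft_force: [-0.2, -0.6, 0.1]
grip_width: 0.999
grasp_force: 0.0
d [-0.1   0.02  2.73] a [-0.   -0.01  0.06] yaw 100.4 pos [0.477 0.118 0.248] F [-1.   1.7 -0.3] w 1.003 gf 0.0 t 10.7
```

```bash
python3 -m pendant '[[0,0,0.1,0,0,0,1],[0,0,0.5,0,0,0,1],[0,0,1,0,0,0,1],[0,0,1.5,0,0,0,1],[0,0,2,0,0,0,1],[0,0,2.4,0,0,0,1],[0,0,2.65,0,0,0,1],[0,0,2.75,0,0,0,1],[0,0,2.78,0,0,0,1],[0,0,2.78,0,0,0,1]]' && python3 -m pendant '[[0,0,0,0,0,0,0.5],[0,0,0,0,0,0,0.2],[0,0,0,0,0,0,0],[0,0,0,0,0,0,-0.3],[0,0,0,0,0,0,-0.3],[0,0,0,0,0,0,-0.3],[0,0,0,0,0,0,-0.3],[0,0,0,0,0,0,-0.3],[0,0,0,0,0,0,-0.3],[0,0,0,0,0,0,-0.3]]' 50; python3 -c "
from h import *
go(.570,-.113,.16,100)"
```

```text
clock: 11.95
position: [0.4785, 0.1133, 0.1093]
ee_rot: [0.643, 0.766, 0.0, 0.0]
ft_force: [0.5, -0.3, 0.4]
grip_width: 0.999
grasp_force: 0.0
clock: 13.2
position: [0.4786, 0.1134, 0.1096]
ee_rot: [0.643, 0.766, 0.0, 0.0]
ft_force: [-1.1, -0.6, 6.5]
grip_width: 0.683
grasp_force: 53.1
d [-4.78  1.01 -1.01] a [0.01 0.   0.  ] yaw 100.0 pos [0.479 0.113 0.11 ] F [-1.1 -0.6  6.5] w 0.683 gf 53.1 t 13.2
```

```bash
python3 -m pendant '[[0,0,-0.15,0,0,0,-0.3],[0,0,-0.5,0,0,0,-0.3],[-0.1,0.02,-0.9,0,0,0,-0.3],[-0.6,0.13,-1.1,0,0,0,-0.3],[-1.3,0.27,-1.1,0,0,0,-0.3],[-2.1,0.44,-1.1,0,0,0,-0.3],[-3,0.63,-1.1,0,0,0,-0.3],[-3.8,0.8,-1.1,0,0,0,-0.3],[-4.5,0.95,-1.1,0,0,0,-0.3],[-4.78,1.01,-1.1,0,0,0,-0.3]]' && python3 -m pendant '[[0,0,0,0,0,0,-0.3],[0,0,0.1,0,0,0,-0.3],[0,0,0.4,0,0,0,-0.3],[0,0,0.8,0,0,0,-0.3],[0,0,1.2,0,0,0,-0.3],[0,0,1.6,0,0,0,-0.3],[0,0,1.85,0,0,0,-0.3],[0,0,1.98,0,0,0,-0.3],[0,0,2.02,0,0,0,-0.3],[0,0,2.04,0,0,0,-0.3]]'; python3 -c "
from h import *
go(.570,-.113,.0586,100)"
```

```text
clock: 14.45
position: [0.5699, -0.1157, 0.1646]
ee_rot: [0.644, 0.765, 0.0, 0.0]
ft_force: [0.5, 0.3, -2.7]
grip_width: 0.687
grasp_force: 54.4
clock: 15.7
position: [0.5699, -0.1133, 0.0623]
ee_rot: [0.643, 0.766, 0.0, 0.0]
ft_force: [0.3, -0.1, -3.3]
grip_width: 0.689
grasp_force: 54.4
d [0.01 0.   0.07] a [0.01 0.   0.  ] yaw 100.0 pos [ 0.57  -0.113  0.062] F [ 0.3 -0.1 -3.3] w 0.689 gf 54.4 t 15.7
```

```bash
python3 -m pendant '[[0,0,0.01,0,0,0,-0.3],[0,0,0.02,0,0,0,-0.3],[0,0,0.03,0,0,0,-0.3],[0,0,0.04,0,0,0,-0.3],[0,0,0.05,0,0,0,-0.3],[0,0,0.06,0,0,0,-0.3],[0,0,0.07,0,0,0,-0.3],[0,0,0.08,0,0,0,-0.3],[0,0,0.08,0,0,0,-0.3],[0,0,0.08,0,0,0,-0.3]]'
```

```text
clock: 16.95
position: [0.5696, -0.1133, 0.0579]
ee_rot: [0.643, 0.766, 0.0, 0.0]
ft_force: [-0.4, -0.7, -3.1]
grip_width: 0.683
grasp_force: 54.4
```

```bash
python3 -m pendant '[[0,0,0.01,0,0,0,-0.3],[0,0,0.01,0,0,0,-0.3],[0,0,0.02,0,0,0,-0.3],[0,0,0.02,0,0,0,-0.3],[0,0,0.02,0,0,0,-0.3],[0,0,0.03,0,0,0,-0.3],[0,0,0.03,0,0,0,-0.3],[0,0,0.03,0,0,0,-0.3],[0,0,0.03,0,0,0,-0.3],[0,0,0.03,0,0,0,-0.3]]'
```

```text
clock: 18.2
position: [0.5697, -0.1132, 0.0576]
ee_rot: [0.643, 0.766, -0.0, 0.0]
ft_force: [-6.6, 1.3, 14.7]
grip_width: 0.687
grasp_force: 56.1
```

Contact; release, then go over the beaker.

```bash
python3 -m pendant '[[0,0,0,0,0,0,-0.1],[0,0,0,0,0,0,0.3],[0,0,0,0,0,0,0.7],[0,0,0,0,0,0,1],[0,0,-0.3,0,0,0,1],[0,0,-0.9,0,0,0,1],[0,0,-1.7,0,0,0,1],[0,0,-2.6,0,0,0,1],[0,0,-3.5,0,0,0,1],[0,0,-3.85,0,0,0,1]]'; python3 -c "
from h import *
go(.459,.415,.25,159);go(.459-.04,.415-.04,.25,159)"
```

```text
clock: 19.45
position: [0.5705, -0.113, 0.2527]
ee_rot: [0.642, 0.766, 0.001, 0.002]
ft_force: [-0.3, 0.9, -0.6]
grip_width: 0.998
grasp_force: 0.0
d [10.79 -0.35  0.03] a [ 0.02  0.03 -7.37] yaw 100.0 pos [ 0.571 -0.113  0.253] F [-0.3  0.9 -0.6] w 0.998 gf 0.0 t 19.45
d [10.14 -1.28  0.03] a [ 0.02  0.03 -7.37] yaw 100.0 pos [ 0.571 -0.113  0.253] F [-0.3  0.9 -0.6] w 0.998 gf 0.0 t 19.45
```

```bash
python3 -m pendant '[[0.7,0,0,0,0,-0.6,1],[1.8,-0.05,0,0,0,-1.4,1],[3,-0.1,0,0,0,-2.2,1],[4.2,-0.15,0,0,0,-3,1],[5.4,-0.2,0,0,0,-3.8,1],[6.6,-0.2,0,0,0,-4.6,1],[7.8,-0.25,0,0,0,-5.4,1],[9,-0.3,0,0,0,-6.2,1],[10.1,-0.35,0,0,0,-7,1],[10.79,-0.35,0,0,0,-7.37,1]]' 30; python3 - <<'E'
from h import *
from scipy.optimize import least_squares
for i in range(4): manip.camera('wrist')
cal=manip.get_calibration('wrist');im,d=manip.camera('wrist');save('w2',im);P=cloud(cal,d);np.save('w2.npy',P)
X,Y,Z=P[...,0],P[...,1],P[...,2]
def fit(P,m,c,r):
    p=P[m][:,:2];print(m.sum()); h=cv2.convexHull((p*1000).astype(np.float32))[:,0]/1000
    f=least_squares(lambda q:np.hypot(*(h-q).T)-r,c,loss='soft_l1',f_scale=.001); print(f.x.round(4),np.abs(f.fun).round(4).max())
fit(P,(np.hypot(X-.459,Y-.415)<.06)&(Z>.131)&(Z<.15),(.459,.415),.031)
cal=manip.get_calibration('top');im,d=manip.camera('top');save('top2',im);P=cloud(cal,d);X,Y,Z=P[...,0],P[...,1],P[...,2]
fit(P,(np.hypot(X-.47,Y-.12)<.066)&(abs(Z-.056)<.003),(.469,.12),.057)
m=(np.hypot(X-.57,Y+.113)<.06)&(Z>.10);print(cv2.minEnclosingCircle((P[m][:,:2]*1000).astype(np.float32)))
go(.459,.415,.104,159)
cv2.imwrite('pics/w2s.png',np.vstack([cv2.imread('pics/w2.png')[:,80:560],cv2.resize(cv2.imread('pics/top2.png')[140:290,200:440],(480,300))][:1]+[]))
cv2.imwrite('pics/t2s.png',cv2.resize(cv2.imread('pics/top2.png')[140:290,100:440],None,fx=2.3,fy=2.3))
E
```

```text
clock: 20.7
position: [0.4551, 0.4183, 0.248]
ee_rot: [0.178, 0.984, -0.0, -0.001]
ft_force: [1.3, 0.2, 1.1]
grip_width: 1.003
grasp_force: 0.0
1689
[0.4564 0.4155] 0.0121
999
[0.4724 0.1214] 0.0057
((569.54443359375, -112.57642364501953), 19.392576217651367)
d [-0.01  0.02  2.89] a [-0.01  0.   -0.  ] yaw 159.0 pos [0.458 0.414 0.248] F [0.7 0.3 0.6] w 0.998 gf 0.0 t 21.0
```

View pics/w2s.png

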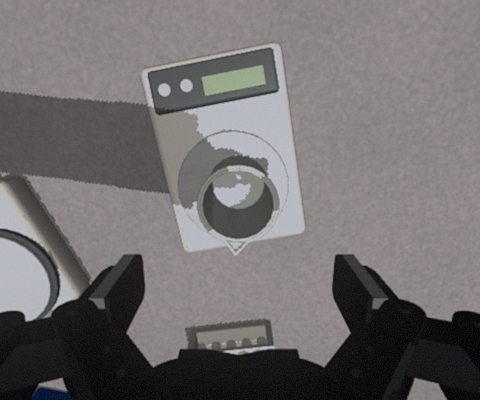

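View pics/t2s.png

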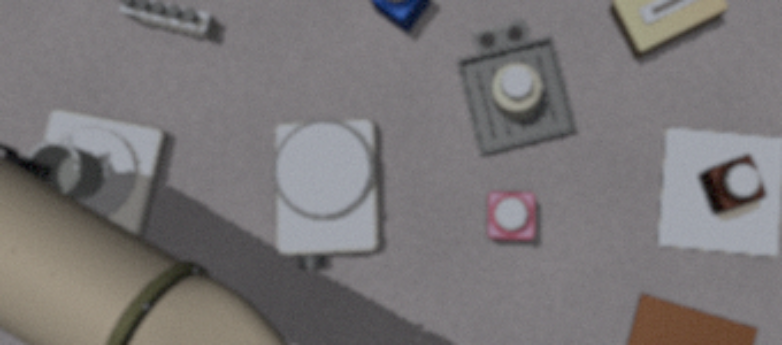

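The wrist picture shows the beaker centred between the jaws (column ~318), its spout along tool −x, so the jaws clear it. The top crop shows the round bottle in the middle of the tray and the square bottle on the white tile.

```bash
python3 -m pendant '[[0,0,0.1,0,0,0,1],[0,0,0.5,0,0,0,1],[0,0,1,0,0,0,1],[0,0,1.5,0,0,0,1],[0,0,2,0,0,0,1],[0,0,2.4,0,0,0,1],[0,0,2.7,0,0,0,1],[0,0,2.82,0,0,0,1],[0,0,2.88,0,0,0,1],[0,0,2.88,0,0,0,1]]' && python3 -m pendant '[[0,0,0,0,0,0,0.5],[0,0,0,0,0,0,0.3],[0,0,0,0,0,0,0.1],[0,0,0,0,0,0,-0.1],[0,0,0,0,0,0,-0.2],[0,0,0,0,0,0,-0.2],[0,0,0,0,0,0,-0.2],[0,0,0,0,0,0,-0.2],[0,0,0,0,0,0,-0.2],[0,0,0,0,0,0,-0.2]]' 35; python3 - <<'E'
from h import *
cal=manip.get_calibration('top');im,d=manip.camera('top');P=cloud(cal,d);X,Y,Z=P[...,0],P[...,1],P[...,2]
m=(np.hypot(X-.46,Y-.12)<.11)&(Z>.02)
print(np.histogram(Z[m],bins=np.arange(.02,.066,.003)))
print(cv2.minAreaRect((P[m][:,:2]*1000).astype(np.float32)))
for lo in (.05,.053):
    k=m&(Z>lo)&(Z<.066);p=P[k][:,:2]*1000;print(k.sum(),p.mean(0),cv2.fitEllipse(cv2.convexHull(p.astype(np.float32))))
g=cv2.resize(im[180:260,205:275],None,fx=8,fy=8,interpolation=cv2.INTER_CUBIC);cv2.imwrite('pics/pl.png',g[:,:,::-1])
go(.471,.12,.16,159)
E
```

```text
clock: 22.25
position: [0.4585, 0.4152, 0.1052]
ee_rot: [0.182, 0.983, 0.0, 0.0]
ft_force: [-0.2, 0.1, -0.3]
grip_width: 0.997
grasp_force: 0.0
clock: 23.5
position: [0.4586, 0.4151, 0.1055]
ee_rot: [0.182, 0.983, 0.0, 0.0]
ft_force: [-1.5, -1.8, 5.3]
grip_width: 0.701
grasp_force: 37.7
(array([  6,  19,  14,  20,  44,  88, 233, 414, 282, 166, 278, 597, 419,
        78,   2]), array([0.02 , 0.023, 0.026, 0.029, 0.032, 0.035, 0.038, 0.041, 0.044,
       0.047, 0.05 , 0.053, 0.056, 0.059, 0.062, 0.065]))
((440.4979553222656, 141.15228271484375), (182.6476287841797, 168.74472045898438), 3.215688943862915)
1374 [469.54700921 121.22621124] ((446.26171875, 117.33626556396484), (131.58892822265625, 174.08238220214844), 99.21060943603516)
1096 [470.97856793 121.31453806] ((470.8885803222656, 121.69374084472656), (115.68526458740234, 118.87877655029297), 40.561805725097656)
d [-2.35 -5.42 -1.09] a [ 0.  0. -0.] yaw 159.0 pos [0.459 0.415 0.106] F [-0.2 -1.7  5.9] w 0.703 gf 37.7 t 23.55
```

View pics/pl.png

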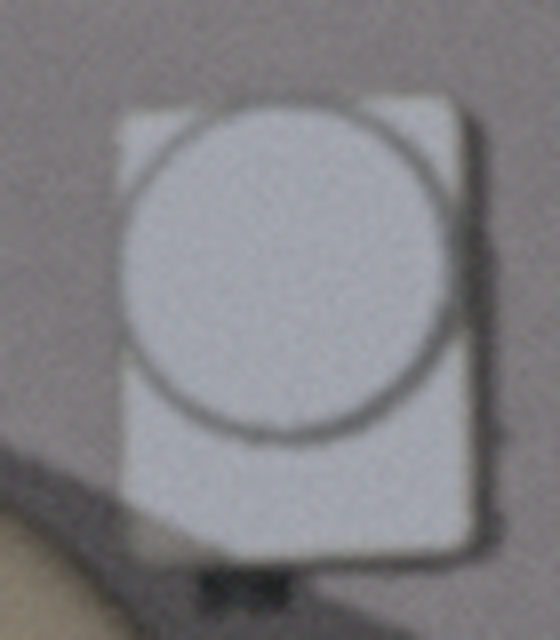

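The plate's rim circle is centred near (285,266) in the crop, matching the fit (0.471, 0.121), and the plate is bare.

```bash
python3 -m pendant '[[0,0,-0.15,0,0,0,-0.2],[0,0,-0.5,0,0,0,-0.2],[-0.1,-0.2,-0.9,0,0,0,-0.2],[-0.4,-0.8,-1,0,0,0,-0.2],[-0.75,-1.6,-1,0,0,0,-0.2],[-1.15,-2.6,-1,0,0,0,-0.2],[-1.6,-3.6,-1,0,0,0,-0.2],[-2,-4.5,-1,0,0,0,-0.2],[-2.25,-5.15,-1,0,0,0,-0.2],[-2.35,-5.4,-1,0,0,0,-0.2]]' && python3 -m pendant '[[0,0,0,0,0,0,-0.2],[0,0,0,0,0,0,-0.2],[0,0,0.2,0,0,0,-0.2],[0,0,0.4,0,0,0,-0.2],[0,0,0.6,0,0,0,-0.2],[0,0,0.75,0,0,0,-0.2],[0,0,0.84,0,0,0,-0.2],[0,0,0.88,0,0,0,-0.2],[0,0,0.9,0,0,0,-0.2],[0,0,0.9,0,0,0,-0.2]]'; python3 -c "
from h import *
go(.471,.1205,.1075,159)"
```

```text
clock: 24.8
position: [0.4716, 0.1181, 0.1556]
ee_rot: [0.184, 0.983, -0.001, 0.001]
ft_force: [-0.2, 0.1, -1.7]
grip_width: 0.704
grasp_force: 38.5
clock: 26.05
position: [0.4714, 0.1208, 0.1099]
ee_rot: [0.182, 0.983, -0.0, 0.0]
ft_force: [-0.9, 0.8, -2.0]
grip_width: 0.699
grasp_force: 38.5
d [ 0.   -0.01  0.05] a [ 0.  0. -0.] yaw 159.0 pos [0.471 0.121 0.11 ] F [-0.9  0.8 -2. ] w 0.699 gf 38.5 t 26.05
```

```bash
python3 -m pendant '[[0,0,0.01,0,0,0,-0.2],[0,0,0.01,0,0,0,-0.2],[0,0,0.02,0,0,0,-0.2],[0,0,0.03,0,0,0,-0.2],[0,0,0.04,0,0,0,-0.2],[0,0,0.05,0,0,0,-0.2],[0,0,0.06,0,0,0,-0.2],[0,0,0.06,0,0,0,-0.2],[0,0,0.06,0,0,0,-0.2],[0,0,0.06,0,0,0,-0.2]]'
```

```text
clock: 27.3
position: [0.4715, 0.1207, 0.1075]
ee_rot: [0.182, 0.983, -0.0, 0.0]
ft_force: [-4.0, -1.4, 8.7]
grip_width: 0.699
grasp_force: 38.9
```

```bash
python3 -m pendant '[[0,0,0,0,0,0,0],[0,0,0,0,0,0,0.4],[0,0,0,0,0,0,0.8],[0,0,0,0,0,0,1],[0,0,-0.2,0,0,0,1],[0,0,-0.6,0,0,0,1],[0,0,-1.2,0,0,0,1],[0,0,-1.9,0,0,0,1],[0,0,-2.6,0,0,0,1],[0,0,-2.85,0,0,0,1]]'; python3 -c "
from h import *
go(.457,-.376,.25,110)"
```

```text
clock: 28.55
position: [0.472, 0.1214, 0.2523]
ee_rot: [0.182, 0.983, 0.0, 0.002]
ft_force: [-0.4, 0.5, -0.7]
grip_width: 1.0
grasp_force: 0.0
d [-3.28 -9.39  0.05] a [0.02 0.02 6.13] yaw 159.0 pos [0.472 0.121 0.252] F [-0.4  0.5 -0.7] w 1.0 gf 0.0 t 28.55
```

```bash
python3 -m pendant '[[-0.2,-0.6,0,0,0,0.5,1],[-0.5,-1.5,0,0,0,1.1,1],[-0.9,-2.6,0,0,0,1.8,1],[-1.3,-3.7,0,0,0,2.5,1],[-1.7,-4.8,0,0,0,3.2,1],[-2.1,-6,0,0,0,3.9,1],[-2.5,-7.1,0,0,0,4.6,1],[-2.85,-8.2,0,0,0,5.3,1],[-3.15,-9,0,0,0,5.9,1],[-3.28,-9.39,0.05,0,0,6.13,1]]' 50; python3 - <<'E'
from h import *
for i in range(3): manip.camera('wrist')
cal=manip.get_calibration('wrist');im,d=manip.camera('wrist');P=cloud(cal,d)
m=(np.hypot(P[...,0]-.457,P[...,1]+.376)<.05)&(P[...,2]>.07)&(P[...,2]<.13);v,u=np.mgrid[0:400,0:640];m&=(abs(u-320)<70)&(v<250)
print(m.sum(),cv2.minAreaRect((P[m][:,:2]*1000).astype(np.float32)))
cal=manip.get_calibration('top');im,d=manip.camera('top');P=cloud(cal,d);X,Y,Z=P[...,0],P[...,1],P[...,2]
m=(np.hypot(X-.471,Y-.1205)<.06)&(Z>.128)&(Z<.15);h=cv2.convexHull((P[m][:,:2]*1000).astype(np.float32))[:,0];print('rim',m.sum(),np.median(h,0),cv2.minAreaRect(h))
g=cv2.resize(im[110:280,90:360],None,fx=2.9,fy=2.9,interpolation=2);save('t3',g)
go(.457,-.376,.064,110)
E
```

```text
clock: 29.8
position: [0.4552, -0.3786, 0.2464]
ee_rot: [0.576, 0.818, 0.0, -0.0]
ft_force: [-0.3, 0.2, -0.2]
grip_width: 0.997
grasp_force: 0.0
3387 ((455.9416809082031, -374.24072265625), (56.031272888183594, 54.588157653808594), 20.203426361083984)
rim 166 [461.03625 112.10875] ((472.60491943359375, 120.48210144042969), (64.61183166503906, 63.99489974975586), 27.903854370117188)
d [-0.04 -0.01  3.66] a [ 0.   -0.    0.02] yaw 110.2 pos [ 0.457 -0.374  0.247] F [-0.3 -0.6 -1.3] w 1.0 gf 0.0 t 30.05
```

View pics/t3.png

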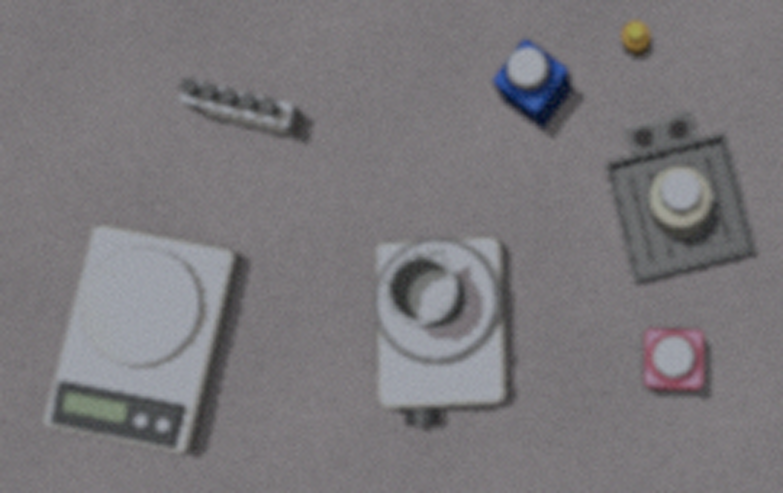

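The crop shows the beaker standing mid-plate on the stirrer, the round bottle mid-tray, the pan bare (centre ~(140,307)), and the bystanders unmoved.

```bash
python3 -m pendant '[[0,0,0.2,0,0,0,1],[0,0,0.7,0,0,0,1],[0,0,1.3,0,0,0,1],[0,0,1.9,0,0,0,1],[0,0,2.5,0,0,0,1],[0,0,3,0,0,0,1],[0,0,3.4,0,0,0,1],[0,0,3.6,0,0,0,1],[0,0,3.68,0,0,0,1],[0,0,3.68,0,0,0,1]]' && python3 -m pendant '[[0,0,0,0,0,0,0.5],[0,0,0,0,0,0,0.2],[0,0,0,0,0,0,0],[0,0,0,0,0,0,-0.3],[0,0,0,0,0,0,-0.3],[0,0,0,0,0,0,-0.3],[0,0,0,0,0,0,-0.3],[0,0,0,0,0,0,-0.3],[0,0,0,0,0,0,-0.3],[0,0,0,0,0,0,-0.3]]' 50; python3 - <<'E'
from h import *
cal=manip.get_calibration('top');im,d=manip.camera('top');P=cloud(cal,d);X,Y,Z=P[...,0],P[...,1],P[...,2]
m=(np.hypot(X-.462,Y-.408)<.075)&(abs(Z-.055)<.005);p=P[m][:,:2]*1000
print(m.sum(),p.mean(0),cv2.fitEllipse(cv2.convexHull(p.astype(np.float32))))
o=np.array(cal['xyz']);q=world('',cal,1,90+140/2.9-.5,110+307/2.9-.5)-o;print(o+q*(.054-o[2])/q[2])
go(.462,.4076,.25,110)
E
```

```text
clock: 31.3
position: [0.4563, -0.3764, 0.0633]
ee_rot: [0.574, 0.819, -0.0, 0.0]
ft_force: [0.4, 0.4, 0.2]
grip_width: 1.001
grasp_force: 0.0
clock: 32.55
position: [0.4565, -0.3766, 0.0636]
ee_rot: [0.574, 0.819, -0.0, 0.001]
ft_force: [-1.1, 0.7, 5.6]
grip_width: 0.643
grasp_force: 54.1
1245 [461.42060677 407.25941265] ((461.97418212890625, 407.44219970703125), (114.1474609375, 115.74126434326172), 168.16329956054688)
[0.46117489 0.4064252  0.054     ]
d [14.7   5.46 -3.74] a [ 0.    0.01 -0.01] yaw 109.9 pos [ 0.456 -0.377  0.064] F [-0.4 -0.3  6.1] w 0.647 gf 54.1 t 32.6
```

```bash
python3 -m pendant '[[0,0,-0.2,0,0,0,-0.3],[0,0,-0.7,0,0,0,-0.3],[0,0,-1.4,0,0,0,-0.3],[0,0,-2.2,0,0,0,-0.3],[0,0,-3,0,0,0,-0.3],[0.3,0.11,-3.5,0,0,0,-0.3],[1,0.37,-3.74,0,0,0,-0.3],[2,0.74,-3.74,0,0,0,-0.3],[3.2,1.19,-3.74,0,0,0,-0.3],[4.4,1.64,-3.74,0,0,0,-0.3]]' && python3 -m pendant '[[1.15,0.43,0,0,0,0,-0.3],[2.3,0.85,0,0,0,0,-0.3],[3.45,1.28,0,0,0,0,-0.3],[4.6,1.7,0,0,0,0,-0.3],[5.75,2.13,0,0,0,0,-0.3],[6.9,2.56,0,0,0,0,-0.3],[8,2.97,0,0,0,0,-0.3],[9.1,3.38,0,0,0,0,-0.3],[9.9,3.67,0,0,0,0,-0.3],[10.3,3.82,0,0,0,0,-0.3]]'; python3 -c "
from h import *
manip.camera('wrist');manip.camera('wrist');manip.camera('wrist')
go(.462,.4068,.1126,110)"
```

```text
clock: 33.85
position: [0.4574, -0.1426, 0.2499]
ee_rot: [0.574, 0.819, -0.0, -0.0]
ft_force: [1.3, 0.5, -2.3]
grip_width: 0.644
grasp_force: 53.6
clock: 35.1
position: [0.4603, 0.407, 0.2494]
ee_rot: [0.573, 0.82, -0.0, -0.001]
ft_force: [0.1, -0.7, -1.6]
grip_width: 0.647
grasp_force: 53.7
d [0.02 0.03 2.74] a [-0.01 -0.    0.01] yaw 110.1 pos [0.461 0.405 0.25 ] F [-0.3 -0.3 -2.7] w 0.647 gf 53.8 t 35.25
```

```bash
python3 -m pendant '[[0,0,0,0,0,0,-0.3],[0,0,0.3,0,0,0,-0.3],[0,0,0.8,0,0,0,-0.3],[0,0,1.4,0,0,0,-0.3],[0,0,1.9,0,0,0,-0.3],[0,0,2.3,0,0,0,-0.3],[0,0,2.55,0,0,0,-0.3],[0,0,2.68,0,0,0,-0.3],[0,0,2.74,0,0,0,-0.3],[0,0,2.75,0,0,0,-0.3]]'; python3 -c "
from h import *
go(.462,.4072,.1096,110)"
```

```text
clock: 36.5
position: [0.4619, 0.4048, 0.1126]
ee_rot: [0.574, 0.819, 0.0, 0.0]
ft_force: [1.2, -0.2, -2.4]
grip_width: 0.64
grasp_force: 53.8
d [0.04 0.02 0.06] a [ 0.   -0.   -0.01] yaw 109.9 pos [0.462 0.405 0.113] F [ 1.2 -0.2 -2.4] w 0.64 gf 53.8 t 36.5
```

```bash
python3 -m pendant '[[0.01,0,0.01,0,0,0,-0.3],[0.02,0,0.02,0,0,0,-0.3],[0.02,0,0.03,0,0,0,-0.3],[0.02,0,0.04,0,0,0,-0.3],[0.02,0,0.05,0,0,0,-0.3],[0.02,0,0.06,0,0,0,-0.3],[0.02,0,0.07,0,0,0,-0.3],[0.02,0,0.07,0,0,0,-0.3],[0.02,0,0.07,0,0,0,-0.3],[0.02,0,0.07,0,0,0,-0.3]]'
```

```text
clock: 37.75
position: [0.4615, 0.4056, 0.1097]
ee_rot: [0.574, 0.819, 0.0, 0.0]
ft_force: [-2.4, -4.1, 7.9]
grip_width: 0.652
grasp_force: 55.0
```

Contact; release, rise, and back away so the top camera sees the result.

```bash
python3 -m pendant '[[0,0,0,0,0,0,-0.1],[0,0,0,0,0,0,0.3],[0,0,0,0,0,0,0.7],[0,0,0,0,0,0,1],[0,0,-0.3,0,0,0,1],[0,0,-0.9,0,0,0,1],[0,0,-1.6,0,0,0,1],[0,0,-2.4,0,0,0,1],[0,0,-3.2,0,0,0,1],[0,0,-3.6,0,0,0,1]]' && python3 -m pendant '[[-0.5,0,0,0,0,0,1],[-1.4,-0.1,0,0,0,0,1],[-2.5,-0.2,0,0,0,0,1],[-3.6,-0.3,0,0,0,0,1],[-4.7,-0.4,0,0,0,0,1],[-5.8,-0.5,0,0,0,0,1],[-6.9,-0.6,0,0,0,0,1],[-7.7,-0.7,0,0,0,0,1],[-8,-0.7,0,0,0,0,1],[-8,-0.7,0,0,0,0,1]]'; python3 - <<'E'
from h import *
cal=manip.get_calibration('top');im,d=manip.camera('top');P=cloud(cal,d);X,Y,Z=P[...,0],P[...,1],P[...,2]
for n,c,lo,hi in(('sq',(.462,.4075),.12,.148),('cap',(.462,.4075),.15,.17)):
    m=(np.hypot(X-c[0],Y-c[1])<.06)&(Z>lo)&(Z<hi);print(n,m.sum(),cv2.minAreaRect((P[m][:,:2]*1000).astype(np.float32)))
save('t4',im);s,_=manip.camera('side');save('s4',s)
E
```

```text
clock: 39.0
position: [0.4615, 0.4063, 0.2918]
ee_rot: [0.574, 0.819, 0.002, 0.0]
ft_force: [0.5, 0.1, 0.8]
grip_width: 1.0
grasp_force: 0.0
clock: 40.25
position: [0.5651, 0.0175, 0.2886]
ee_rot: [0.574, 0.819, 0.0, -0.0]
ft_force: [-1.4, 0.5, 0.2]
grip_width: 1.003
grasp_force: 0.0
sq 282 ((462.16265869140625, 404.5459289550781), (56.83513259887695, 55.51041793823242), 19.998607635498047)
cap 182 ((462.32861328125, 404.78729248046875), (37.61652374267578, 35.44023132324219), 11.462474822998047)
```

View pics/t4.png

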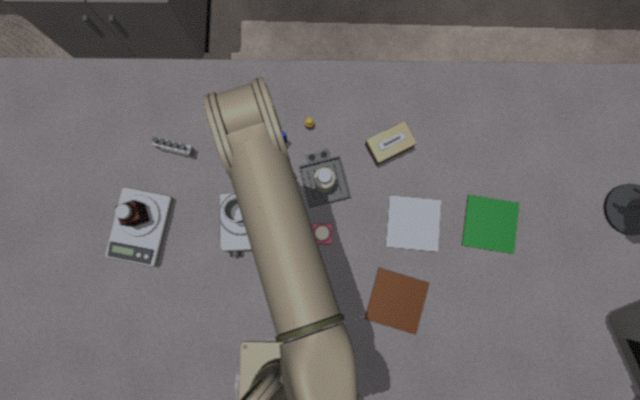

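View pics/s4.png

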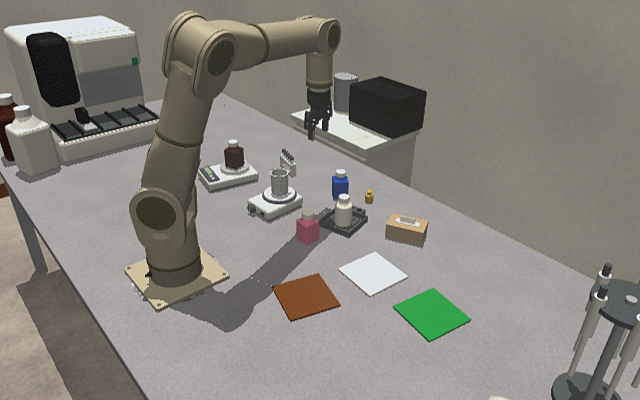

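All vessels are at their stations: the square bottle on the pan (130,213), 3 mm from its middle, the round bottle in the tray (325,178), and the beaker on the stirrer (234,208). The white tile (414,223) is bare and the bystanders stand where they were.

```bash
python3 -c "
from workcell import manip
print(manip.hand_in())"
```

```text
the job is handed in; nothing more can be done
None
```

The job is handed in at about 40 s on the robot's clock: the beaker is on the stirrer plate, the round bottle in the tray and the square bottle on the balance pan, all upright and within about 3 mm of the middle; the tile is bare and the bystanders were not moved.

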